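# Bleed the fermenting keg

### The arm

A 7-joint arm with a two-finger parallel gripper is mounted at the origin on the work surface. World frame = base frame: x ahead of the robot, y to its left, z up, the work surface at z = 0. Lengths are in m, angles in rad, forces in N, time in s.
With the tool pointing down it reaches from about 0.425 to 0.925 m from the base axis. Payload 6.8 kg.
Tool frame: the origin (TCP) lies on the front face of the gripper's body, between the roots of the fingers; the fingertips stand 73 mm ahead of it and the grasp point (between the pads) lies 54 mm ahead of it; z points along the fingers, y is the line along which they close (so a half turn about z gives the same grasp; the last joint's range is limited). The gripper opens to 85 mm and grips with 20 to 120 N. Pads are 22 mm wide; open, the fingers measure 114 mm over their backs; the gripper's body (76 mm by 85 mm) begins 54 mm behind the grasp point. The pads swing forward as they close: fully open they stand 13 mm farther back than shut.
Start: joints at [-1.288, 0.477, 0.022, 1.555, -0.011, 1.109, -0.083], TCP at [0.257, 0.624, 0.304] pointing down, gripper open.
Joint ranges: [-2.96, 2.96], [-0.34, 2.1], [-1.41, 1.46], [0.24, 2.44], [-1.37, 4.51], [0.17, 1.92], [-2.96, 2.96]. Speed limits (rad/s): [2.39, 2.39, 3.14, 3.14, 3.14, 3.14, 3.14].

### API

Orientations are given as a unit quaternion [w, x, y, z].
In Python, from rig import bot, vision, job gives the robot as it stands. The module is installed in compiled form; this text tells all that it offers.
- The arm moves only by the shell command python3 -m crank 'ROWS'. ROWS is JSON, a list of rows, each a list of 7 numbers: the opening, from 0 (shut) to 1 (fully open), then the shift along the world's x, y, z scaled (see below), then the turn, a rotation vector about the world's x, y, z scaled (see below). A call has 1 to 12 rows; each row shifts and turns the commanded pose from where the row before left it; what a row does not reach is not made up. The controller multiplies each number of a shift by 25 mm and each number of a turn by 90 degrees. A row lasts 1/12 s, in which the tool goes at most 41.7 mm and 7.16 degrees, less where a joint would pass 70% of its speed; a pose out of reach is approached as far as the arm can. A call with a number of a shift or a turn outside -1 to 1 is refused whole. A call with a gripper value outside its range is refused whole. The fingers move at their own pace and stop on an object; the grip force is fixed at half the most. Time passes only in rows, so rows that do not move let the fingers close. It gives the time, the measured TCP pose, the force, the opening and the grip force at its end, in the units of the state.
- bot.sense(): the state, without advancing time (a new reading comes with each control period).
- vision.grab_frame(name): name is "side" or "top" or "wrist"; returns a dict with "image" (420x560x3 uint8, red, green, blue), "mtx" (3x3 intrinsics, pixels), "dist_coeffs" ([k1, k2, p1, p2, k3] as OpenCV has them; the pictures are not rectified), "T" (4x4, takes a point from camera to world coordinates); the wrist camera has in their place "T_tool_cam" (4x4, takes a point from camera to tool coordinates, whose origin is the TCP and whose axes are the flange's). Camera axes: x right, y down, z forward; pixel columns grow to the right and rows downward; lengths in m; the calibration is good to about 2 mm. A picture is of the moment at which its call begins: read the wrist's pose just before it. There is no depth.
- job.finish_job(): hands the job in; it is judged then, once.
The state is a dict: "clock": time; "joint_pos": joint angles; "joint_velocities": joint speeds; "tau": joint torques, N m; "position": TCP position; "orientation": TCP orientation; "ft_force": force on the tool from outside, world axes, zero at the start; "moment": the same for the moment, N m; "width": finger opening in m; "grasp_force": force on a finger pad.
Only numpy, scipy, OpenCV 4.12 (cv2) and the standard library are available. Lean on these libraries where they do the work, as an engineer would, in place of code of your own. Each camera call takes 0.05 s, during which the arm holds its last target. There are 200 camera calls.

### The job

Let the gas off the fermenting keg: unscrew the small knurled lock nut on the brass bleed valve in its lid all the way up to the end of its thread, then press the freed valve pin well down and hold it there for about three seconds, and let go so that it springs back, leaving the nut backed off. The valve only sits in a rubber grommet, so work gently: do not push it in, pull it out, twist it round in the rubber or bend it over, and do not disturb the other things on the table.

Things in the scene. Friction and masses are not known exactly. Their poses are not given: they have to be found in the camera images.
- keg: Full, fixed 5 litre fermenting keg, white plastic, 200 mm in diameter (226 mm over two lugs), red screw lid 156 mm in diameter with its top face 198 mm above the table. Origin: centre of the underside, z up. On the lid, 40 mm from the centre, two black rubber grommets 27 mm in diameter, 8 mm high: that at +x holds the brass bleed valve, that at -x only a black plug 12 mm tall.
- grommet (a point): Top centre of the valve's rubber grommet, 206 mm above the table. Only friction in the rubber holds the valve: it slides in or out at about 18 N along its axis, turns round at about 0.2 N m, and leans springily, about 5 degrees for 13 N sideways on the nut.
- stem: Brass valve stem, upright in the grommet: a tube 8 mm in diameter (9 mm over thread rings, foot flange 15 mm in diameter, 5 mm high) with a flat top end 22 mm above its origin. Origin: on the valve's axis at the stem's foot, at grommet or up to 3 mm above or below it, as the stem's depth in the rubber differs. z up along the axis; it does not turn with the nut.
- nut: Knurled brass lock nut on the valve pin, 13 mm in diameter, 8 mm high. Origin: on its axis in its underside, z up. Starts tight on the stem's top end or up to 1.4 rad loose. Unscrews counter-clockwise seen from above against 0.02 N m of drag, rising 0.55 mm per rad; it stays on: a stop ends the thread 4.4 rad (2.4 mm) above tight. Turned on past it, nut, pin and stem go round in the rubber.
- pin_tip (a point): Centre of the flat top of the brass valve pin (head 7.6 mm, shank 4.4 mm in diameter) standing up through the nut, 40 mm above the stem's origin and 18 mm above the underside of a tight nut (15.6 mm if fully unscrewed). A spring holds it up: about 4 N to start, 7.5 N at 2.4 mm. It goes down with the nut until the nut meets the stem: not at all if tight, 2.4 mm if unscrewed. Valve open from 1.7 mm.
- jar: Bystander: closed glass jar with a white lid, 76 mm in diameter, 95 mm tall, loose on the table. Origin: centre of its underside.
- bottle: Bystander: glass bottle with a white cap, 66 mm in diameter, 190 mm tall, loose on the table. Origin: centre of its underside.
- spoon: Bystander: wooden spoon 240 mm long lying on the table along its own x axis. Origin: under the middle of the spoon.

How it is judged:
By the outcome, as a careful person would: the job done as asked, in the order asked, and still so for the second after the job is handed in, with the robot touching nothing.
It also fails if it takes over 72 s, if anything falls off the work surface, if the arm or the gripper's body presses on something with over 40 N, if the wrist force passes 120 N, or if a joint passes its speed limit or range.

## Working session

There is one attempt and no reset: what is moved stays moved. The work goes in short steps, Python scripts to look and compute and a shell command to move; the robot and the scene stay as the last step left them, time stands still between calls to the robot, and variables do not carry over. Pictures are saved under pics/ and viewed, at most 10 in all, crops included, and the job is handed in when it is done.

```bash
mkdir -p pics
cat > h.py <<'E'
from rig import bot, vision, job
import numpy as np, cv2
from scipy.spatial.transform import Rotation as R
def pose():
    s=bot.sense(); q=s["orientation"]; T=np.eye(4)
    T[:3,:3]=R.from_quat([q[1],q[2],q[3],q[0]]).as_matrix(); T[:3,3]=s["position"]; return T
def grab(n):
    P=pose(); f=vision.grab_frame(n)
    f["T"]=P@np.array(f["T_tool_cam"]) if n=="wrist" else np.array(f["T"])
    f["mtx"]=np.array(f["mtx"]);f["dist_coeffs"]=np.array(f["dist_coeffs"]); return f
def ray(f,uv):
    p=cv2.undistortPoints(np.array([[uv]],float),f["mtx"],f["dist_coeffs"])[0,0]
    d=f["T"][:3,:3]@np.array([p[0],p[1],1.]); return f["T"][:3,3],d/np.linalg.norm(d)
def plane(f,uv,z):
    o,d=ray(f,uv); return o+d*(z-o[2])/d[2]
def tri(rs):
    A=np.zeros((3,3));b=np.zeros(3)
    for o,d in rs:
        M=np.eye(3)-np.outer(d,d);A+=M;b+=M@o
    return np.linalg.solve(A,b)
def proj(f,X):
    T=np.linalg.inv(f["T"]);return cv2.projectPoints(np.array([X],float),cv2.Rodrigues(T[:3,:3])[0],T[:3,3],f["mtx"],f["dist_coeffs"])[0][0,0]
E
python3 - <<'E'
from h import *
for n in("side","top"):
    f=grab(n); cv2.imwrite(f"pics/{n}1.png",f["image"][:,:,::-1]); np.save(f"{n}1.npy",f,allow_pickle=True)
    print(n,f["T"].round(3).tolist(),f["mtx"].round(0).tolist())
s=bot.sense();print(s["orientation"],s["clock"],s["ft_force"])
E
```

```text
side [[0.807, -0.418, 0.418, 0.167], [-0.591, -0.561, 0.58, -0.59], [-0.008, -0.715, -0.699, 0.914], [0.0, 0.0, 0.0, 1.0]] [[393.0, 0.0, 274.0], [0.0, 393.0, 207.0], [0.0, 0.0, 1.0]]
top [[-0.027, -0.997, 0.068, 0.497], [-1.0, 0.027, -0.011, 0.009], [0.009, -0.068, -0.998, 1.57], [0.0, 0.0, 0.0, 1.0]] [[471.0, 0.0, 280.0], [0.0, 471.0, 208.0], [0.0, 0.0, 1.0]]
[-1.11133942e-04  1.94145525e-01  9.80972408e-01 -7.98858201e-04] 0.1 [0.07918151 0.24694258 0.46178052]
```

View pics/side1.png

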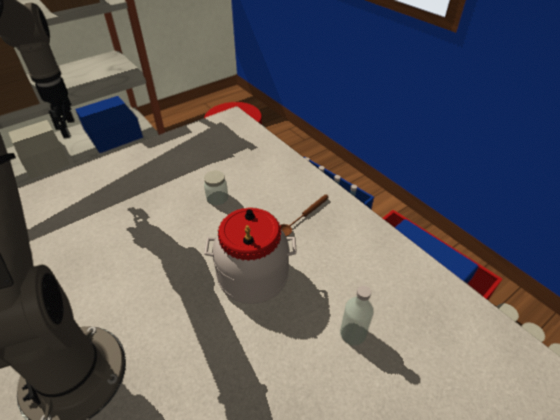

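View pics/top1.png

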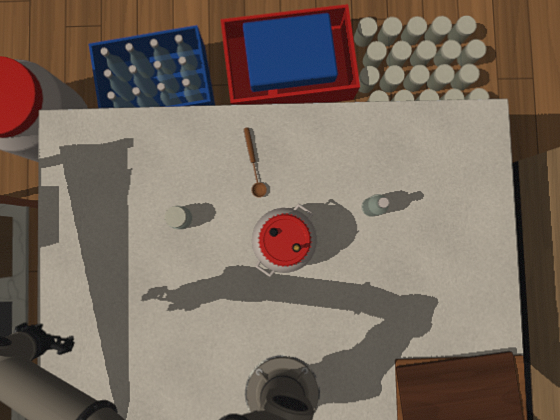

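Side view: red keg lid at (250,231), with the brass valve at about (248,232) and the plug at (250,215). Top view: lid at (285,240), valve at about (297,248), plug at (274,231). The jar, bottle and spoon are well clear.

Run:
```python
from h import *
out=[]
for n,(x0,y0,x1,y1) in(("side",(210,195,300,275)),("top",(245,200,325,280))):
    f=np.load(n+"1.npy",allow_pickle=True).item(); c=f["image"][y0:y1,x0:x1]
    h=cv2.cvtColor(c,cv2.COLOR_RGB2HSV); m=((h[...,0]>12)&(h[...,0]<40)&(h[...,1]>90)&(h[...,2]>60)).astype(np.uint8)
    k,l,s,ce=cv2.connectedComponentsWithStats(m)
    for i in range(1,k):
        if s[i,4]>3: print(n,s[i]+[x0,y0,0,0,0],ce[i]+[x0,y0], plane(f,ce[i]+[x0,y0],.235).round(4))
    r=((h[...,0]<8)|(h[...,0]>172))&(h[...,1]>150)&(h[...,2]>60); ys,xs=np.nonzero(r); 
    (u,v),rad=cv2.minEnclosingCircle(np.c_[xs,ys].astype(np.float32)); print("lid",plane(f,(u+x0,v+y0),.19).round(3),rad)
    out.append(cv2.resize(c,(390,390),interpolation=cv2.INTER_CUBIC)[:,:,::-1])
cv2.imwrite("pics/crop1.png",np.hstack(out))
```

```text
side [290 217  10   8  12] [295.16666667 220.66666667] [ 0.5838 -0.0948  0.235 ]
side [245 226   6  14  51] [247.1372549  233.03921569] [ 0.4702 -0.0595  0.235 ]
lid [ 0.497 -0.023  0.19 ] 31.43468475341797
top [294 245   5   6  25] [296.04 247.4 ] [ 0.4765 -0.0485  0.235 ]
lid [ 0.5   -0.017  0.19 ] 26.50481605529785
```

View pics/crop1.png

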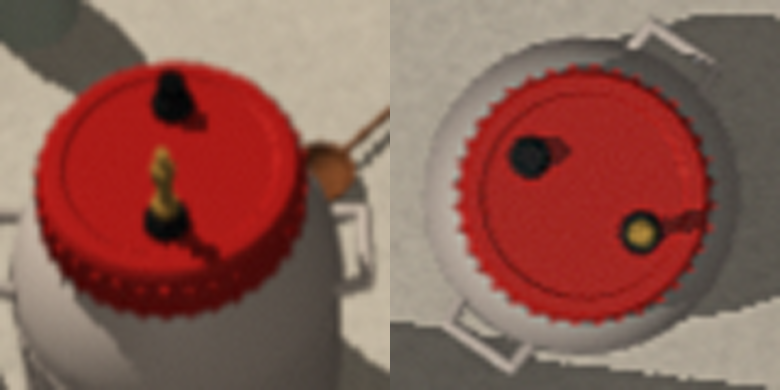

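The crop shows the valve as a brass post in a black grommet near the lid's front-right edge. It is at about (0.475, -0.05). I'll move above it and turn the wrist clockwise on the way.

```bash
python3 -m crank '[[0.6,0.32,-1,0.25,0,0,-0.07],[0.6,0.32,-1,0.25,0,0,-0.07],[0.6,0.32,-1,0.25,0,0,-0.07],[0.6,0.32,-1,0.25,0,0,-0.07],[0.6,0.32,-1,0.25,0,0,-0.07],[0.6,0.32,-1,0.25,0,0,-0.07],[0.6,0.32,-1,0.25,0,0,-0.07],[0.6,0.32,-1,0.25,0,0,-0.07],[0.6,0.32,-1,0.25,0,0,-0.07],[0.6,0.32,-1,0.25,0,0,-0.07],[0.6,0.32,-1,0.25,0,0,-0.07],[0.6,0.32,-1,0.25,0,0,-0.07]]'; python3 -c "
from h import *
print(bot.sense()['joint_pos'],grab('wrist')['T_tool_cam'])"
```

```text
clock: 1.1
position: [0.3532, 0.3226, 0.3789]
orientation: [-0.0, 0.756, 0.654, -0.0]
ft_force: [1.0, -0.6, 0.3]
width: 0.051
grasp_force: 0.0
[-1.18436657  0.06889077  0.33442972  1.93124942 -0.02493056  1.14604876
 -0.9852484 ] [[ 8.97250205e-04 -9.61004296e-01 -2.76531985e-01  7.14707014e-02]
 [ 9.99998608e-01  4.73208358e-04  1.60015374e-03  2.35774086e-04]
 [-1.40689737e-03 -2.76533036e-01  9.61003382e-01 -7.01051564e-02]
 [ 0.00000000e+00  0.00000000e+00  0.00000000e+00  1.00000000e+00]]
```

```bash
python3 -m crank '[[0.6,0.32,-1,0.06,0,0,-0.078],[0.6,0.32,-1,0.06,0,0,-0.078],[0.6,0.32,-1,0.06,0,0,-0.078],[0.6,0.32,-1,0.06,0,0,-0.078],[0.6,0.32,-1,0.06,0,0,-0.078],[0.6,0.32,-1,0.06,0,0,-0.078],[0.6,0.32,-1,0.06,0,0,-0.078],[0.6,0.32,-1,0.06,0,0,-0.078],[0.6,0.32,-1,0.06,0,0,-0.078],[0.6,0.32,-1,0.06,0,0,-0.078],[0.6,0.32,-1,0.06,0,0,-0.078],[0.6,0.32,-1,0.06,0,0,-0.078]]';python3 -m crank '[[0.4,0.32,-1,0.06,0,0,-0.078],[0.4,0.32,-1,0.06,0,0,-0.078],[0.4,0.2,-0.8,0.06,0,0,-0.078],[0.4,0,0,0,0,0,-0.078],[0.4,0,0,0,0,0,-0.06],[0.4,0,0,0,0,0,0],[0.4,0,0,0,0,0,0],[0.4,0,0,0,0,0,0]]'
python3 - <<'E'
from h import *
print(bot.sense()['joint_pos'].round(3) if hasattr(bot.sense()['joint_pos'],'round') else bot.sense()['joint_pos'])
f=grab('wrist'); np.save("w1.npy",f,allow_pickle=True); cv2.imwrite("pics/w1.png",f["image"][:,:,::-1]); print(proj(f,[.475,-.05,.235]))
E
```

```text
clock: 2.15
position: [0.4491, 0.0229, 0.3968]
orientation: [-0.0, 1.0, -0.022, -0.0]
ft_force: [0.4, 0.2, 0.6]
width: 0.0509
grasp_force: 0.0
clock: 2.82
position: [0.47, -0.0455, 0.4013]
orientation: [0.0, 0.952, -0.305, -0.0]
ft_force: [-0.3, -0.6, -0.2]
width: 0.034
grasp_force: 0.0
[-0.761  0.024  0.756  1.93  -0.018  1.195 -2.189]
[283.70838534 193.93575163]
```

View pics/w1.png

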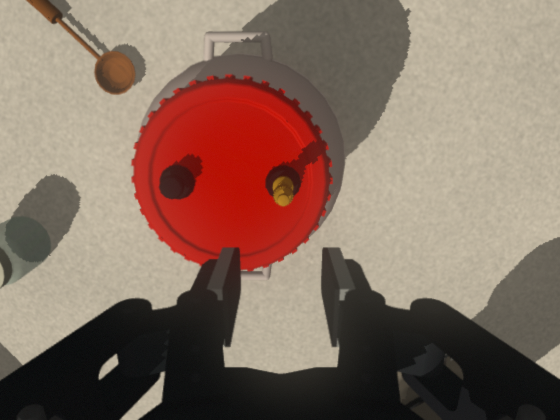

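Wrist view: brass valve at (283,190), with its pin head at about (283,201) and the plug at (177,182). The fingers stand clear. I'll go lower for a second view.

```bash
python3 -m crank '[[0.4,0.1,-0.1,-0.6,0,0,0],[0.4,0.1,-0.1,-0.6,0,0,0],[0.4,0,0,-0.6,0,0,0],[0.4,0,0,-0.4,0,0,0],[0.4,0,0,0,0,0,0],[0.4,0,0,0,0,0,0]]'
python3 - <<'E'
from h import *
f=grab('wrist'); np.save("w2.npy",f,allow_pickle=True)
g=np.load("w1.npy",allow_pickle=True).item(); o=[]
for F in(g,f):
    u,v=proj(F,[.475,-.05,.235]).astype(int); x0,y0=u-30,v-30; c=F["image"][y0:y0+60,x0:x0+60]; print(x0,y0)
    o.append(cv2.resize(c,(396,396),interpolation=cv2.INTER_CUBIC)[:,:,::-1])
    h=cv2.cvtColor(c,cv2.COLOR_RGB2HSV); m=((h[...,0]>12)&(h[...,0]<40)&(h[...,1]>90)&(h[...,2]>60)).astype(np.uint8)
    for r in range(60):
        xs=np.nonzero(m[r])[0]
        if len(xs): print(r+y0,xs.min()+x0,xs.max()+x0,end='; ')
    print()
cv2.imwrite("pics/c2.png",np.hstack(o))
E
```

```text
clock: 3.37
position: [0.475, -0.0507, 0.3463]
orientation: [0.0, 0.952, -0.306, -0.0]
ft_force: [-0.4, -0.2, 0.4]
width: 0.0338
grasp_force: 0.0
253 163
176 280 284; 177 278 287; 178 277 288; 179 275 290; 180 275 290; 181 274 291; 182 273 291; 183 273 292; 184 273 292; 185 272 293; 186 272 293; 187 272 293; 188 272 293; 189 273 293; 190 273 292; 191 273 292; 192 274 292; 193 273 292; 194 273 292; 195 273 293; 196 273 292; 197 274 292; 198 274 292; 199 274 291; 200 275 291; 201 275 290; 202 276 289; 203 278 288; 204 279 286; 205 281 284; 
251 203
208 277 285; 209 275 287; 210 273 288; 211 272 289; 212 271 290; 213 270 291; 214 270 291; 215 269 292; 216 269 292; 217 269 292; 218 268 293; 219 268 293; 220 268 293; 221 268 293; 222 268 293; 223 268 293; 224 268 293; 225 268 293; 226 269 292; 227 270 292; 228 270 291; 229 270 292; 230 269 292; 231 270 292; 232 269 292; 233 269 292; 234 269 292; 235 269 292; 236 269 293; 237 269 293; 238 269 292; 239 269 293; 240 269 292; 241 269 292; 242 270 292; 243 271 290; 244 272 290; 245 273 288; 246 273 288; 247 274 287; 248 275 287; 249 276 286; 250 277 285; 251 278 283;
```

View pics/c2.png

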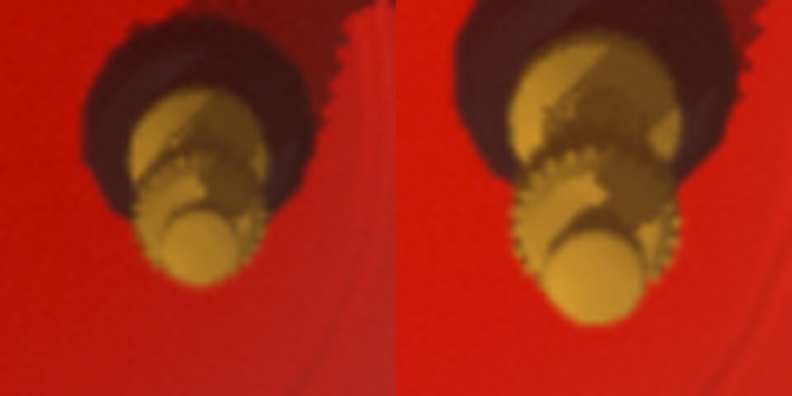

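Both crops show, from the top down, the flange, the knurled nut and the round pin head. The head centre is at (282.8,200.1) in view 1 and (280.5,244.5) in view 2. The nut top is at (282.8,195.2) and (281.1,236.7). I'll triangulate these.

Run:
```python
from h import *
a=np.load("w1.npy",allow_pickle=True).item();b=np.load("w2.npy",allow_pickle=True).item()
s=np.load("side1.npy",allow_pickle=True).item();t=np.load("top1.npy",allow_pickle=True).item()
for n,p,q,z in(("head",(282.8,200.1),(280.5,244.5),.246),("nut",(282.8,195.2),(281.1,236.7),.236)):
    X=tri([ray(a,p),ray(b,q)]);print(n,X.round(4),plane(a,p,z).round(4),plane(b,q,z).round(4))
# size-based: head dia 7.6mm, nut 13mm in view b
f=b["mtx"][0,0]
for F,d in((a,77/6.6),(b,99/6.6)):print("head depth", F["mtx"][0,0]*7.6e-3/d, "cam",F["T"][:3,3].round(4))
print("side+wrist tri of pin head: side px top of brass ~(247,227):",tri([ray(s,(247,227.5)),ray(b,(280.5,244.5))]).round(4))
T=pose();print("tool x,y axes",T[:3,0].round(3),T[:3,1].round(3),T[:3,3].round(4))
```

```text
head [ 0.475  -0.0491  0.2479] [ 0.4745 -0.0488  0.246 ] [ 0.4743 -0.0486  0.246 ]
nut [ 0.4758 -0.0499  0.2405] [ 0.4749 -0.0492  0.236 ] [ 0.4743 -0.049   0.236 ]
head depth 0.24121656119082258 cam [ 0.5274 -0.0847  0.4713]
head depth 0.18761288092619535 cam [ 0.5324 -0.09    0.4164]
side+wrist tri of pin head: side px top of brass ~(247,227): [ 0.4748 -0.0497  0.2437]
tool x,y axes [ 0.812 -0.583  0.   ] [-0.583 -0.812 -0.   ] [ 0.4754 -0.0508  0.3469]
```

The valve is at about (0.4745, -0.049), with its head near z 0.246. I'll look again with the wrist turned about 170° so that hand-eye offset cancels.

```bash
python3 -m crank '[[0.4,0,0,0,0,0,0.079],[0.4,0,0,0,0,0,0.079],[0.4,0,0,0,0,0,0.079],[0.4,0,0,0,0,0,0.079],[0.4,0,0,0,0,0,0.079],[0.4,0,0,0,0,0,0.079],[0.4,0,0,0,0,0,0.079],[0.4,0,0,0,0,0,0.079],[0.4,0,0,0,0,0,0.079],[0.4,0,0,0,0,0,0.079],[0.4,0,0,0,0,0,0.079],[0.4,0,0,0,0,0,0.079]]' >/dev/null; python3 -m crank '[[0.4,0,0,0,0,0,0.079],[0.4,0,0,0,0,0,0.079],[0.4,0,0,0,0,0,0.079],[0.4,0,0,0,0,0,0.079],[0.4,0,0,0,0,0,0.079],[0.4,0,0,0,0,0,0.079],[0.4,0,0,0,0,0,0.079],[0.4,0,0,0,0,0,0.079],[0.4,0,0,0,0,0,0.079],[0.4,0,0,0,0,0,0.079],[0.4,0,0,0,0,0,0],[0.4,0,0,0,0,0,0]]'
python3 - <<'E'
from h import *
f=grab('wrist'); np.save("w3.npy",f,allow_pickle=True)
u,v=proj(f,[.4745,-.049,.24]).astype(int); x0,y0=u-30,v-30; print(x0,y0, bot.sense()["joint_pos"])
c=f["image"][y0:y0+60,x0:x0+60]
cv2.imwrite("pics/c3.png",cv2.resize(c,(396,396),interpolation=cv2.INTER_CUBIC)[:,:,::-1])
E
```

```text
clock: 5.42
position: [0.4755, -0.0509, 0.3472]
orientation: [0.001, 0.496, 0.868, 0.001]
ft_force: [0.5, 0.4, 0.4]
width: 0.0343
grasp_force: 0.0
247 203 [-0.51121405  0.09831261  0.5312244   1.98617306 -0.05704088  1.07008106
  0.57742363]
```

View pics/c3.png

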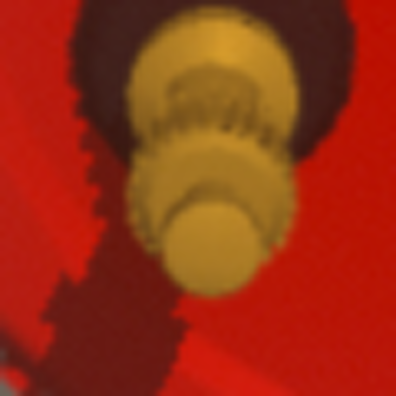

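In view 3 the head centre is at (278.6,240.1).

Run:
```python
from h import *
b=np.load("w2.npy",allow_pickle=True).item();c=np.load("w3.npy",allow_pickle=True).item()
Tt=lambda F:F["T"]@np.linalg.inv(np.array(F["T_tool_cam"]))
for z in(.243,.246,.249):
    A=[];y=[]
    for F,p in((b,(280.5,244.5)),(c,(278.6,240.1))):
        A.append(np.c_[np.eye(2),-Tt(F)[:2,:2]]); y.append(plane(F,p,z)[:2]-0)   # obs = X - R e
    s=np.linalg.solve(np.vstack(A),np.hstack(y)); print(z,[i.round(4) for i in y],"X",s[:2].round(5),"e tool",(s[2:]).round(5))
print(proj(b,Tt(b)[:3,3]+Tt(b)[:3,:3]@[0,0,.07]),tri([ray(b,(280.5,244.5)),ray(c,(278.6,240.1))]).round(4))
```

```text
0.243 [array([ 0.4733, -0.0479]), array([ 0.4759, -0.0508])] X [ 0.47493 -0.04906] e tool [2.02e-03 1.00e-05]
0.246 [array([ 0.4743, -0.0486]), array([ 0.4753, -0.0497])] X [ 0.47495 -0.04906] e tool [7.8e-04 1.0e-05]
0.249 [array([ 0.4753, -0.0493]), array([ 0.4747, -0.0487])] X [ 0.47496 -0.04907] e tool [-4.6e-04  1.0e-05]
[283.87287659 268.83350555] [ 0.475  -0.0491  0.2479]
```

```bash
python3 -m crank '[[0.4,0,0,0,0,0,-0.079],[0.4,0,0,0,0,0,-0.079],[0.4,0,0,0,0,0,-0.079],[0.4,0,0,0,0,0,-0.079],[0.4,0,0,0,0,0,-0.079],[0.4,0,0,0,0,0,-0.079],[0.4,0,0,0,0,0,-0.079],[0.4,0,0,0,0,0,-0.079],[0.4,0,0,0,0,0,-0.079],[0.4,0,0,0,0,0,-0.079],[0.4,0,0,0,0,0,-0.079],[0.4,0,0,0,0,0,-0.079]]' >/dev/null; python3 -m crank '[[0.4,0,0,0,0,0,-0.079],[0.4,0,0,0,0,0,-0.079],[0.4,0,0,0,0,0,-0.079],[0.4,0,0,0,0,0,-0.079],[0.4,0,0,0,0,0,-0.079],[0.4,0,0,0,0,0,-0.079],[0.4,0,0,0,0,0,-0.079],[0.4,0,0,0,0,0,-0.079],[0.4,0,0,0,0,0,-0.079],[0.4,0,0,0,0,0,-0.079],[0.4,0,0,0,0,0,0],[0.4,0,0,0,0,0,0]]'
```

```text
clock: 7.47
position: [0.4752, -0.0507, 0.3466]
orientation: [-0.0, 0.952, -0.306, 0.0]
ft_force: [-0.9, -0.1, -0.5]
width: 0.0342
grasp_force: 0.0
```

```bash
python3 -m crank '[[0.4,-0.01,0.068,0,0,0,0],[0.4,0,0,0,0,0,0],[0.4,0,0,-0.4,0,0,0],[0.4,0,0,-0.4,0,0,0],[0.4,0,0,-0.4,0,0,0],[0.4,0,0,-0.4,0,0,0],[0.4,0,0,-0.3,0,0,0],[0.4,0,0,-0.24,0,0,0],[0.4,0,0,0,0,0,0],[0.4,0,0,0,0,0,0],[0.4,0,0,0,0,0,0]]'
python3 - <<'E'
from h import *
f=grab('wrist'); cv2.imwrite("pics/w4.png",f["image"][120:420,130:430,::-1])
s=bot.sense(); print(s["ft_force"],s["moment"],s["position"],s["joint_pos"])
E
```

```text
clock: 8.38
position: [0.4752, -0.0493, 0.2932]
orientation: [-0.0, 0.952, -0.307, 0.0]
ft_force: [0.6, -0.3, 0.4]
width: 0.0345
grasp_force: 0.0
[-0.28611416  0.37378562 -0.14105061] [ 0.03952119 -0.02077905  0.04391583] [ 0.47519931 -0.04924537  0.29330646] [-0.68878872  0.18814177  0.75795753  2.06221488 -0.15922561  0.94718433
 -2.0404692 ]
```

View pics/w4.png

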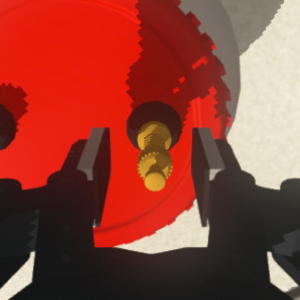

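The valve stands midway between the pads, with its head at crop (154,182) and the pads at about x 102 and 206. I'll close on the nut.

```bash
python3 -m crank '[[0.3,0,0,0,0,0,0],[0.2,0,0,0,0,0,0],[0.1,0,0,0,0,0,0],[0,0,0,0,0,0,0],[0,0,0,0,0,0,0],[0,0,0,0,0,0,0],[0,0,0,0,0,0,0]]'
python3 - <<'E'
from h import *
for i in range(3):
    grab('side'); s=bot.sense(); print(np.round(s["ft_force"],2),np.round(s["moment"],3),np.round(s["position"],5),s["width"])
E
```

```text
clock: 9.02
position: [0.4748, -0.0496, 0.293]
orientation: [0.0, 0.952, -0.307, -0.0]
ft_force: [-3.2, -2.7, 4.8]
width: 0.0092
grasp_force: 58.5
[-3.42 -4.12  3.87] [-0.729  0.601 -0.047] [ 0.47478 -0.04956  0.293  ] 0.009204332264229387
[-2.14 -3.07  4.63] [-0.702  0.52   0.008] [ 0.47478 -0.04955  0.29296] 0.009412682876789057
[-2.39 -3.13  4.46] [-0.772  0.617  0.017] [ 0.47476 -0.0495   0.29294] 0.009129558055673651
```

Run:
```python
from h import *
f=grab('wrist'); w=cv2.resize(f["image"][240:340,220:345],(500,400),interpolation=cv2.INTER_CUBIC)
g=grab('side'); x=cv2.resize(g["image"][190:260,220:272],(297,400),interpolation=cv2.INTER_CUBIC)
cv2.imwrite("pics/w5.png",np.hstack([w,x])[:,:,::-1])
```

```text
(no output)
```

View pics/w5.png

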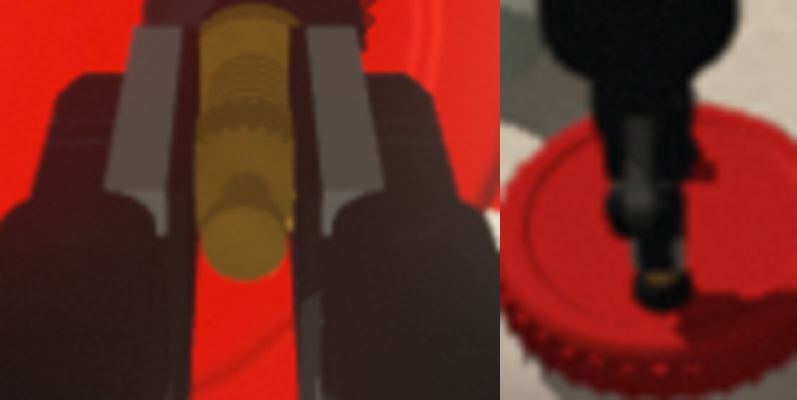

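The nut is held between the rubber pads, nearly symmetric, with the head at (244,243) in the left crop. There is about 4 N of side load and 4.5 N pressing down, so I'll relieve both.

```bash
cat > m.py <<'E'
from h import *
F=[];M=[];P=[]
for i in range(4):
    vision.grab_frame("side") if i else 0
    s=bot.sense();F.append(s["ft_force"]);M.append(s["moment"]);P.append(s["position"])
T=pose();f=np.mean(F,0)
print("F",f.round(2),"tool F",(T[:3,:3].T@f).round(2),"M",np.mean(M,0).round(3),"P",np.mean(P,0).round(5),"w",round(s["width"],4),"g",round(s["grasp_force"],1),"q7",round(s["joint_pos"][6],3),"yaw",round(np.arctan2(T[1,0],T[0,0]),3),"t",round(s["clock"],2))
E
python3 -m crank '[[0,-0.016,-0.02,0.02,0,0,0],[0,0,0,0,0,0,0],[0,0,0,0,0,0,0]]' >/dev/null; python3 m.py
```

```text
F [-1.32 -2.73  3.24] tool F [ 0.52  2.99 -3.24] M [-0.545  0.307  0.014] P [ 0.47458 -0.04955  0.2934 ] w 0.0096 g 58.5 q7 -2.041 yaw -0.623 t 9.67
```

```bash
python3 -m crank '[[0,-0.02,-0.045,0.045,0,0,0],[0,0,0,0,0,0,0],[0,0,0,0,0,0,0]]' >/dev/null; python3 m.py
```

```text
F [ 1.93  0.9  -6.97] tool F [ 1.05 -1.86  6.97] M [ 0.256 -0.586 -0.002] P [ 0.47395 -0.0501   0.29412] w 0.0093 g 58.5 q7 -2.04 yaw -0.623 t 10.07
```

```bash
python3 -m crank '[[0,0.009,0.016,-0.028,0,0,0],[0,0,0,0,0,0,0],[0,0,0,0,0,0,0]]' >/dev/null; python3 m.py
```

```text
F [ 1.1   0.98 -3.29] tool F [ 0.32 -1.44  3.29] M [ 0.299 -0.253  0.006] P [ 0.47421 -0.05027  0.29389] w 0.0092 g 58.8 q7 -2.04 yaw -0.623 t 10.47
```

```bash
python3 -m crank '[[0,0,0,0,0,0,0.06],[0,0,0,0,0,0,0.06],[0,0,0,0,0,0,0.06],[0,0,0,0,0,0,0.06],[0,0,0,0,0,0,0.06],[0,0,0,0,0,0,0.06],[0,0,0,0,0,0,0]]' >/dev/null; python3 m.py
```

```text
F [-0.1   1.8  -0.13] tool F [-0.21 -1.79  0.14] M [ 0.44   0.029 -0.016] P [ 0.47418 -0.05037  0.294  ] w 0.0091 g 58.9 q7 -1.506 yaw -0.061 t 11.2
```

```bash
python3 -m crank '[[0,0,0.012,0.0024,0,0,0.07],[0,0,0,0.0024,0,0,0.07],[0,0,0,0.0024,0,0,0.07],[0,0,0,0.0024,0,0,0.07],[0,0,0,0.0024,0,0,0.07],[0,0,0,0.0024,0,0,0.07],[0,0,0,0.0024,0,0,0.07],[0,0,0,0.0024,0,0,0.07],[0,0,0,0,0,0,0]]' >/dev/null; python3 m.py
```

```text
F [-1.41  0.24  0.28] tool F [-0.79 -1.19 -0.28] M [0.106 0.254 0.014] P [ 0.47412 -0.05039  0.2944 ] w 0.0094 g 59.1 q7 -0.663 yaw 0.817 t 12.1
```

```bash
python3 -m crank '[[0,-0.012,0,0.0024,0,0,0.07],[0,0,0,0.0024,0,0,0.07],[0,0,0,0.0024,0,0,0.07],[0,0,0,0.0024,0,0,0.07],[0,0,0,0.0024,0,0,0.07],[0,0,0,0.0024,0,0,0.07],[0,0,0,0.0024,0,0,0.07],[0,0,0,0.0024,0,0,0.07],[0,0,0,0,0,0,0]]' >/dev/null; python3 m.py
```

```text
F [-0.37 -0.85  0.54] tool F [-0.8  -0.47 -0.54] M [-0.149  0.038  0.007] P [ 0.47403 -0.05043  0.29488] w 0.0095 g 59.1 q7 0.189 yaw 1.696 t 13.0
```

Turning goes cleanly, 2.32 rad so far, and the stop can come from 3.0 rad. From here I'll use small guarded steps, watching for a drop in Mz.

```bash
cat >> m.py <<'E'
import sys
mz=np.mean(M,0)[2]
sys.exit(1 if (mz<-0.06 or np.abs(f).max()>5) else 0)
E
python3 -m crank '[[0,-0.005,-0.01,0.0024,0,0,0.07],[0,0,0,0.0024,0,0,0.07],[0,0,0,0.0024,0,0,0.07],[0,0,0,0.0024,0,0,0.07],[0,0,0,0.0024,0,0,0.07],[0,0,0,0,0,0,0]]' >/dev/null; python3 m.py &&
python3 -m crank '[[0,0,0,0.0014,0,0,0.04],[0,0,0,0,0,0,0]]' >/dev/null && python3 m.py &&
python3 -m crank '[[0,0,0,0.0014,0,0,0.04],[0,0,0,0,0,0,0]]' >/dev/null && python3 m.py &&
python3 -m crank '[[0,0,0,0.0014,0,0,0.04],[0,0,0,0,0,0,0]]' >/dev/null && python3 m.py &&
python3 -m crank '[[0,0,0,0.0014,0,0,0.04],[0,0,0,0,0,0,0]]' >/dev/null && python3 m.py &&
python3 -m crank '[[0,0,0,0.0014,0,0,0.04],[0,0,0,0,0,0,0]]' >/dev/null && python3 m.py
```

```text
F [ 0.37 -0.75  0.04] tool F [-0.81 -0.18 -0.04] M [-0.199 -0.111  0.004] P [ 0.474   -0.05051  0.2952 ] w 0.0094 g 59.1 q7 0.724 yaw 2.246 t 13.65
F [ 1.22 -1.17  0.21] tool F [-1.69  0.11 -0.21] M [-0.259 -0.187  0.011] P [ 0.47394 -0.05043  0.29521] w 0.0092 g 59.1 q7 0.787 yaw 2.311 t 13.97
F [ 0.75 -1.2   1.13] tool F [-1.37 -0.35 -1.13] M [-0.297 -0.224  0.027] P [ 0.4739  -0.0504   0.29523] w 0.0091 g 59.1 q7 0.849 yaw 2.374 t 14.28
F [ 0.65 -1.87  0.57] tool F [-1.71 -1.   -0.57] M [-0.332 -0.253  0.01 ] P [ 0.47388 -0.05041  0.29526] w 0.0095 g 59.1 q7 0.911 yaw 2.437 t 14.6
F [ 1.31 -1.47  1.03] tool F [-1.93 -0.4  -1.03] M [-0.334 -0.262  0.005] P [ 0.47384 -0.0504   0.29527] w 0.0094 g 59.1 q7 0.972 yaw 2.5 t 14.92
F [ 1.42 -1.56  0.83] tool F [-2.04 -0.53 -0.83] M [-0.357 -0.308  0.001] P [ 0.47385 -0.0504   0.29533] w 0.0094 g 59.1 q7 1.033 yaw 2.563 t 15.23
```

```bash
python3 -m crank '[[0,0.01,-0.01,0.004,0,0,0.04],[0,0,0,0,0,0,0]]' >/dev/null; python3 m.py &&
python3 -m crank '[[0,0,0,0.0014,0,0,0.04],[0,0,0,0,0,0,0]]' >/dev/null && python3 m.py &&
python3 -m crank '[[0,0,0,0.0014,0,0,0.04],[0,0,0,0,0,0,0]]' >/dev/null && python3 m.py &&
python3 -m crank '[[0,0,0,0.0014,0,0,0.04],[0,0,0,0,0,0,0]]' >/dev/null && python3 m.py &&
python3 -m crank '[[0,0,0,0.0014,0,0,0.04],[0,0,0,0,0,0,0]]' >/dev/null && python3 m.py &&
python3 -m crank '[[0,0,0,0.0014,0,0,0.04],[0,0,0,0,0,0,0]]' >/dev/null && python3 m.py &&
python3 -m crank '[[0,0,0,0.0014,0,0,0.04],[0,0,0,0,0,0,0]]' >/dev/null && python3 m.py &&
python3 -m crank '[[0,0,0,0.0014,0,0,0.04],[0,0,0,0,0,0,0]]' >/dev/null && python3 m.py
```

```text
F [ 1.1  -1.    0.84] tool F [-1.45 -0.33 -0.84] M [-0.27  -0.238  0.019] P [ 0.47398 -0.05051  0.29534] w 0.009 g 59.1 q7 1.095 yaw 2.626 t 15.55
F [ 1.37 -0.38  0.99] tool F [-1.4   0.26 -0.99] M [-0.24  -0.237  0.03 ] P [ 0.47398 -0.05054  0.29537] w 0.0096 g 59.1 q7 1.157 yaw 2.689 t 15.87
F [ 1.08 -1.02  0.53] tool F [-1.38 -0.53 -0.53] M [-0.207 -0.258 -0.102] P [ 0.47399 -0.05058  0.29539] w 0.0094 g 59.1 q7 1.218 yaw 2.751 t 16.18
```

Mz stepped to -0.10 N m after 3.37 rad, so the thread's end is reached. I'll release gently, rise clear and look again.

```bash
python3 -m crank '[[0.05,0,0,0,0,0,0],[0.1,0,0,0,0,0,0],[0.2,0,0,0,0,0,0],[0.3,0,0,0,0,0,0],[0.4,0,0,0,0,0,0],[0.4,0,0,0,0,0,0]]'; python3 m.py; python3 -m crank '[[0.4,0,0,0.3,0,0,0],[0.4,0,0,0.4,0,0,0],[0.4,0,0,0.4,0,0,0],[0.4,0,0,0.4,0,0,0],[0.4,0,0,0.4,0,0,0],[0.4,0,0,0.2,0,0,0],[0.4,0,0,0,0,0,0],[0.4,0,0,0,0,0,0],[0.4,0,0,0,0,0,0]]'
python3 - <<'E'
from h import *
f=grab('wrist'); np.save("w6.npy",f,allow_pickle=True)
u,v=proj(f,[.4745,-.05,.24]).astype(int); x0,y0=u-30,v-30; print(x0,y0,pose()[:3,3].round(4),pose()[:3,:2].T.round(3))
c=f["image"][y0:y0+60,x0:x0+60]
cv2.imwrite("pics/c6.png",cv2.resize(c,(396,396),interpolation=cv2.INTER_CUBIC)[:,:,::-1])
E
```

```text
clock: 16.68
position: [0.4738, -0.0504, 0.2952]
orientation: [-0.0, 0.193, 0.981, -0.0]
ft_force: [0.1, -0.2, -0.2]
width: 0.0343
grasp_force: 0.0
F [-0.35 -0.08 -0.41] tool F [ 0.29 -0.21  0.41] M [-0.008  0.007  0.02 ] P [ 0.47386 -0.05049  0.29532] w 0.0342 g 0.0 q7 1.22 yaw 2.754 t 16.83
clock: 17.58
position: [0.4738, -0.0506, 0.3476]
orientation: [-0.0, 0.193, 0.981, -0.0]
ft_force: [-0.2, 0.5, 0.4]
width: 0.0343
grasp_force: 0.0
249 206 [ 0.4737 -0.0506  0.3474] [[-0.926  0.378  0.001]
 [ 0.378  0.926 -0.   ]]
```

View pics/c6.png

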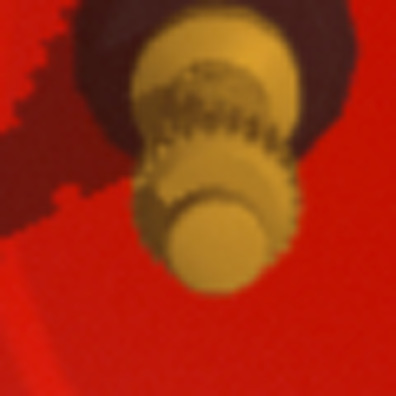

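The nut now stands higher under the head, so it is backed off. The head centre is at (281.4,242.9).

Run:
```python
from h import *
f=np.load("w6.npy",allow_pickle=True).item(); X=plane(f,(281.4,242.9),.248)
T=f["T"]@np.linalg.inv(np.array(f["T_tool_cam"])); print(X.round(5), (T[:3,:3].T@(X-T[:3,3])).round(5))
```

```text
[ 0.47494 -0.04903  0.248  ] [-0.00058  0.0019   0.09956]
```

```bash
python3 -m crank '[[0.2,0.045,0.063,0,0,0,0],[0,0,0,0,0,0,0],[0,0,0,-0.2,0,0,0],[0,0,0,-0.2,0,0,0],[0,0,0,-0.2,0,0,0],[0,0,0,-0.2,0,0,0],[0,0,0,-0.1,0,0,0],[0,0,0,0,0,0,0],[0,0,0,0,0,0,0]]'; python3 m.py
```

```text
clock: 18.38
position: [0.4751, -0.049, 0.3252]
orientation: [-0.0, 0.193, 0.981, -0.0]
ft_force: [0.2, -0.2, 0.2]
width: 0.0001
grasp_force: 0.0
F [ 0.54 -0.13 -0.11] tool F [-0.55  0.08  0.11] M [ 0.009 -0.008  0.009] P [ 0.47524 -0.04905  0.32551] w -0.0002 g 0.0 q7 1.203 yaw 2.754 t 18.53
```

```bash
cat > g.py <<'E'
from h import *
import sys
F=[];P=[]
for i in range(3):
    vision.grab_frame("side") if i else 0
    s=bot.sense();F.append(s["ft_force"]);P.append(s["position"])
f=np.mean(F,0);print(f.round(2),np.mean(P,0).round(5),round(s["width"],4),round(s["clock"],2));sys.exit(int(f[2]>2))
E
python3 g.py && python3 -m crank '[[0,0,0,-0.02,0,0,0],[0,0,0,0,0,0,0]]' >/dev/null && python3 g.py && python3 -m crank '[[0,0,0,-0.02,0,0,0],[0,0,0,0,0,0,0]]' >/dev/null && python3 g.py && python3 -m crank '[[0,0,0,-0.02,0,0,0],[0,0,0,0,0,0,0]]' >/dev/null && python3 g.py && python3 -m crank '[[0,0,0,-0.02,0,0,0],[0,0,0,0,0,0,0]]' >/dev/null && python3 g.py && python3 -m crank '[[0,0,0,-0.02,0,0,0],[0,0,0,0,0,0,0]]' >/dev/null && python3 g.py && python3 -m crank '[[0,0,0,-0.02,0,0,0],[0,0,0,0,0,0,0]]' >/dev/null && python3 g.py
```

```text
[ 0.74  0.12 -0.56] [ 0.4753  -0.04905  0.3257 ] 0.0003 18.63
[-0.41  0.14  0.07] [ 0.47516 -0.04903  0.32498] 0.0001 18.9
[-0.15  0.27  0.1 ] [ 0.47513 -0.04902  0.3244 ] -0.0 19.17
[-0.31  0.19 -0.41] [ 0.47513 -0.04902  0.32388] 0.0 19.43
[ 0.27  0.31 -0.13] [ 0.47513 -0.04902  0.32338] -0.0001 19.7
[ 0.18 -0.02  0.44] [ 0.47513 -0.04901  0.3229 ] -0.0 19.97
[-0.03  0.12 -1.06] [ 0.47513 -0.04902  0.32238] 0.0 20.23
```

```bash
python3 -m crank '[[0,0,0,-0.02,0,0,0],[0,0,0,0,0,0,0]]' >/dev/null && python3 g.py && python3 -m crank '[[0,0,0,-0.02,0,0,0],[0,0,0,0,0,0,0]]' >/dev/null && python3 g.py && python3 -m crank '[[0,0,0,-0.02,0,0,0],[0,0,0,0,0,0,0]]' >/dev/null && python3 g.py && python3 -m crank '[[0,0,0,-0.02,0,0,0],[0,0,0,0,0,0,0]]' >/dev/null && python3 g.py && python3 -m crank '[[0,0,0,-0.02,0,0,0],[0,0,0,0,0,0,0]]' >/dev/null && python3 g.py && python3 -m crank '[[0,0,0,-0.02,0,0,0],[0,0,0,0,0,0,0]]' >/dev/null && python3 g.py
```

```text
[-0.18 -0.45 -0.41] [ 0.47513 -0.04903  0.32189] -0.0004 20.5
[ 0.01 -0.24  0.07] [ 0.47512 -0.04902  0.32138] 0.0001 20.77
[-0.99  0.21  1.93] [ 0.47532 -0.04904  0.32115] 0.0 21.03
[-0.11 -0.26  4.63] [ 0.47541 -0.04904  0.32077] 0.0 21.3
```

Contact is at TCP z 0.3213, as expected. Pressing on.

```bash
python3 -m crank '[[0,0,0,-0.016,0,0,0],[0,0,0,-0.016,0,0,0],[0,0,0,-0.016,0,0,0],[0,0,0,-0.016,0,0,0],[0,0,0,0,0,0,0]]' >/dev/null; python3 g.py
```

```text
[-0.35  0.1   6.56] [ 0.47547 -0.04903  0.31924] 0.0001 21.82
```

```bash
python3 -m crank '[[0,0,0,-0.018,0,0,0],[0,0,0,0,0,0,0]]' >/dev/null; python3 g.py
```

```text
[-0.55 -0.32  7.16] [ 0.47551 -0.04906  0.31888] -0.0004 22.08
```

```bash
Z='z'; python3 -m crank '[[0,0,0,0,0,0,0],[0,0,0,0,0,0,0],[0,0,0,0,0,0,0],[0,0,0,0,0,0,0],[0,0,0,0,0,0,0],[0,0,0,0,0,0,0],[0,0,0,0,0,0,0],[0,0,0,0,0,0,0],[0,0,0,0,0,0,0],[0,0,0,0,0,0,0],[0,0,0,0,0,0,0],[0,0,0,0,0,0,0]]' | grep -E 'ft|pos'; python3 -m crank '[[0,0,0,0,0,0,0],[0,0,0,0,0,0,0],[0,0,0,0,0,0,0],[0,0,0,0,0,0,0],[0,0,0,0,0,0,0],[0,0,0,0,0,0,0],[0,0,0,0,0,0,0],[0,0,0,0,0,0,0],[0,0,0,0,0,0,0],[0,0,0,0,0,0,0],[0,0,0,0,0,0,0],[0,0,0,0,0,0,0]]' | grep -E 'ft|pos'; python3 -m crank '[[0,0,0,0,0,0,0],[0,0,0,0,0,0,0],[0,0,0,0,0,0,0],[0,0,0,0,0,0,0],[0,0,0,0,0,0,0],[0,0,0,0,0,0,0],[0,0,0,0,0,0,0],[0,0,0,0,0,0,0],[0,0,0,0,0,0,0]]' | grep -E 'ft|pos'; python3 -m crank '[[0,0,0,0.1,0,0,0],[0,0,0,0.2,0,0,0],[0,0,0,0.3,0,0,0],[0,0,0,0.4,0,0,0],[0,0,0,0.4,0,0,0],[0,0,0,0,0,0,0],[0,0,0,0,0,0,0]]'
python3 - <<'E'
from h import *
f=grab('wrist'); X=proj(f,[.4749,-.049,.24]).astype(int);x0,y0=X-30
print(x0,y0,pose()[:3,3]); cv2.imwrite("pics/c7.png",cv2.resize(f["image"][y0:y0+60,x0:x0+60],(396,396),interpolation=cv2.INTER_CUBIC)[:,:,::-1])
E
```

```text
position: [0.4755, -0.049, 0.3189]
ft_force: [-0.7, 0.5, 6.9]
position: [0.4755, -0.0491, 0.3189]
ft_force: [-0.8, 0.1, 7.3]
position: [0.4755, -0.0491, 0.3189]
ft_force: [-1.1, -0.5, 7.7]
clock: 25.42
position: [0.4755, -0.049, 0.3542]
orientation: [0.001, 0.193, 0.981, 0.0]
ft_force: [0.0, -0.1, 1.0]
width: -0.0002
grasp_force: 0.0
247 199 [ 0.47515773 -0.04899673  0.35358493]
```

View pics/c7.png

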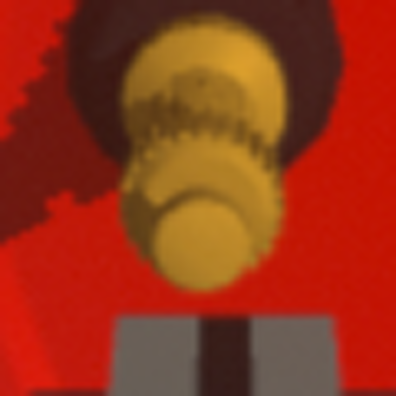

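The valve stands upright with its head at (203,242) in the crop. The pin has sprung back, the nut is still backed off, and the gripper is clear.

```bash
python3 -c "
from rig import job
print(job.finish_job())"
```

```text
the job is handed in; nothing more can be done
None
```

I unscrewed the nut to its stop (3.37 rad), pressed the pin down about 2.2 mm at about 7 N for roughly 3 s, let it spring back with the nut still backed off, and handed in the job at about 25.5 s; its verdict was not shown.

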